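# Re-rack repaired parts in reverse order

## Task

Four repaired parts stand in a row on the rack with the black pads, in the order in which they were finished; the tester works its tray from the other end. Move all four to the white test tray in reverse order: the part from the left end of the padded rack goes in the pocket at the right end of the tray, the next in the pocket beside it, and so on. Keep the parts upright, set each one down gently rather than dropping it, and leave each standing flat on the floor of its own pocket.

Things in the scene. Friction and masses are not known exactly. Their poses are not given: they have to be found in the camera images.
- transformer: Small mains transformer, 42 mm tall to the top of its core: dark steel core 30 (x) x 48 (y) mm, with a copper-coloured coil block 40 mm (x) x 28 mm (y), 6 to 36 mm above the underside; grip the coil across x. About 0.26 kg. Loose, upright on a pad at the start. Origin: centre of its underside. Its x is within 0.3 rad of the rack's.
- heatsink: Bare aluminium finned heat sink, 36 (x) x 44 (y) mm, 46 mm tall, upright fins; the two outermost fins are flat faces 36 mm apart across x: grip there. About 0.13 kg. Loose, upright on a pad at the start. Origin: centre of its underside. Its x is within 0.3 rad of the rack's.
- capacitor: Large round capacitor can, 35 mm diameter, 60 mm tall, black sleeve, aluminium top with two small brass terminals 4 mm high. About 0.10 kg. Loose, upright on a pad at the start. Origin: centre of its underside. Any yaw.
- relay: Plug-in relay: grey box cover 28 (x) x 36 (y) mm from 10 to 54 mm above the underside (a small tab on top, 56 mm in all), on a black base 34 x 42 mm, 10 mm high; grip the cover across x (28 mm). About 0.09 kg. Loose, upright on a pad at the start. Origin: centre of its underside. Its x is within 0.3 rad of the rack's.
- pad1: Black square rubber pad, 60 x 60 x 5 mm, fixed on the padded rack; origin at the centre of its underside, so its top is 5 mm higher. The four pads are alike and change places along the rack from start to start. At the start the transformer stands on this one (within 4 mm of its centre).
- pad2: Black square rubber pad, 60 x 60 x 5 mm, fixed on the padded rack; origin at the centre of its underside, so its top is 5 mm higher. The four pads are alike and change places along the rack from start to start. At the start the heatsink stands on this one (within 4 mm of its centre).
- pad3: Black square rubber pad, 60 x 60 x 5 mm, fixed on the padded rack; origin at the centre of its underside, so its top is 5 mm higher. The four pads are alike and change places along the rack from start to start. At the start the capacitor stands on this one (within 4 mm of its centre).
- pad4: Black square rubber pad, 60 x 60 x 5 mm, fixed on the padded rack; origin at the centre of its underside, so its top is 5 mm higher. The four pads are alike and change places along the rack from start to start. At the start the relay stands on this one (within 4 mm of its centre).
- pad_rack: Padded rack: fixed low aluminium rail, 68 (x) x 316 (y) mm, top 12 mm above the bench, carrying four black pads (tops 17 mm above the bench) in a row along its y, at -117, -39, +39, +117 mm from its centre. Origin: centre of its underside, at bench level; x away from the robot, y to the robot's left, within 0.1 rad. It may be the nearer or the farther rack.
- test_tray: Test tray: fixed, white plastic, 70 (x) x 316 (y) mm, four empty 58 x 58 mm pockets in a row along its y, centres at -117, -39, +39, +117 mm from its centre. Pocket floors 6 mm, walls 14 mm above the bench. Origin: centre of its underside, at bench level; x away from the robot, y to the robot's left, within 0.1 rad. About 17 to 20 cm from the padded rack in x.
Not all that is in view belongs to the job. What is shaped like the transformer but purple is not meant.

How it is judged:
By the outcome, as a careful person would: the job done as asked, in the order asked, and still so for the second after the job is handed in, with the robot touching nothing.
It also fails if it takes over 106 s, if anything falls off the work surface, if the arm or the gripper's body presses on something with over 40 N, if the wrist force passes 120 N, or if a joint passes its speed limit or range.

## Robot

A 6-joint arm with a two-finger parallel gripper is mounted at the origin on the work surface. World frame = base frame: x ahead of the robot, y to its left, z up, the work surface at z = 0. Lengths are in mm, angles in degrees, forces in N, time in s.
With the tool pointing down it reaches from about 350 to 850 mm from the base axis. Payload 8.1 kg.
Tool frame: the origin (TCP) lies midway between the tips of the shut fingers; the grasp point (between the pads) lies 19 mm behind it; z points along the fingers, y is the line along which they close (so a half turn about z gives the same grasp; the last joint's range is limited). The gripper opens to 85 mm and grips with 20 to 120 N. Pads are 22 mm wide; open, the fingers measure 114 mm over their backs; the gripper's body (76 mm by 85 mm) begins 54 mm behind the grasp point. The pads swing forward as they close: fully open they stand 13 mm farther back than shut.
Start: joints at [60.882, 7.471, 85.268, -0, 87.261, -4.893], TCP at [246.169, 547.18, 193.292] pointing down, gripper open.
Joint ranges: [-169.43, 169.43], [-51.17, 129.36], [1.28, 143.12], [-76.62, 256.62], [0, 156.53], [-152.29, 152.29]. Speed limits (degrees/s): [136.94, 136.94, 159.86, 180, 180, 180].

## Interface

Orientations are given as [roll, pitch, yaw] about the fixed x, y, z axes, in that order (R = Rz(yaw) Ry(pitch) Rx(roll)).
In Python, from bench import r gives the robot as it stands.
- The arm moves only by the tool apply_moves, never from a script. Its argument "steps" is a list of rows, each a list of 7 numbers: the opening, from -1 (shut) to 1 (fully open), then the shift along the tool's x, y, z in mm, then the turn, a rotation vector about the tool's x, y, z in units of 5 degrees (1.0 is 5 degrees). A call has exactly 8 rows; each row shifts and turns the commanded pose from where the row before left it, along the tool's axes as they then stand; what a row does not reach is not made up. A row lasts 1/10 s, in which the tool goes at most 50 mm and 8.59 degrees, less where a joint would pass 70% of its speed; a pose out of reach is approached as far as the arm can. A call is refused whole if a number of a shift passes 50 or a number of a turn 1, either way. A call with a gripper value outside its range is refused whole. The fingers move at their own pace and stop on an object; "squeeze" is the grip in N (left out, the last holds). Time passes only in rows, so rows that do not move let the fingers close, or fill a call up. It gives the time, the measured TCP pose, the force, the opening and the grip force at its end, in the units of the state.
- r.sense(): the state, without advancing time (a new reading comes with each control period).
- r.snapshot(name): name is "side" or "top"; returns a dict with "color" (480x640x3 uint8, blue, green, red), "depth" (480x640 float32, mm along the optical axis (not along the pixel's ray), 0 where there is no reading), "mtx" (3x3 intrinsics, pixels), "T" (4x4, takes a point from camera to world coordinates). Camera axes: x right, y down, z forward; pixel columns grow to the right and rows downward; lengths in mm; the calibration is good to about 2 mm. A picture is of the moment at which its call begins.
- r.hand_in(): hands the job in; it is judged then, once.
The state is a dict: "time": time; "joint_pos": joint angles; "qd": joint speeds; "joint_efforts": joint torques, N m; "tool_pos": TCP position; "tcp_rot": TCP orientation; "ft_force": force on the tool from outside, world axes, zero at the start; "wrist_torque": the same for the moment, N m; "finger_gap": finger opening in mm; "grip_force": force on a finger pad.
Only numpy, scipy, OpenCV 4.12 (cv2) and the standard library are available. Lean on these libraries where they do the work, as an engineer would, in place of code of your own. Each camera call takes 0.05 s, during which the arm holds its last target. There are 200 camera calls.

## Working session

There is one attempt and no reset: what is moved stays moved. The work goes in short steps, Python scripts to look and compute and a tool call to move; the robot and the scene stay as the last step left them, time stands still between calls to the robot, and variables do not carry over. Pictures are saved under pics/ and viewed, at most 14 in all, crops included, and the job is handed in when it is done.

Besides the shell and the picture viewer there is one more tool, called after "Emit:" as name(argument=value, ...), one argument or row to a line, values as JSON. apply_moves: Moves the arm, as the interface text tells. Its arguments: {"type":"object","properties":{"steps":{"type":"array"},"squeeze":{"type":"number"}},"required":["steps"]}

```bash
mkdir -p pics; ls; python3 - <<'E'
from bench import r
import cv2,numpy as np
s=r.sense();print({k:np.round(v,2).tolist() for k,v in s.items()})
for n in("top","side"):
    d=r.snapshot(n);cv2.imwrite(f"pics/{n}0.png",d["color"]);np.savez(f"{n}0.npz",**d);print(n,d["mtx"].tolist(),np.round(d["T"],3).tolist())
E
```

```text
pics
{'time': 0.0, 'joint_pos': [60.88, 7.52, 85.33, 0.0, 87.26, -4.89], 'qd': [0.09, 0.03, 0.01, 0.02, 0.07, -0.03], 'joint_efforts': [0.0, -56.94, -50.05, -0.0, 0.02, -0.0], 'tool_pos': [245.86, 546.64, 192.24], 'tcp_rot': [-179.89, -0.01, 155.78], 'ft_force': [-0.44, 0.35, -0.31], 'wrist_torque': [-0.02, 0.02, -0.04], 'grip_force': 0.0, 'finger_gap': 85.57}
top [[437.67261235671555, 0.0, 328.341921656555], [0.0, 437.67261235671555, 244.04673705896468], [0.0, 0.0, 1.0]] [[0.015, -0.995, 0.101, 436.896], [-1.0, -0.018, -0.025, 21.026], [0.027, -0.101, -0.995, 686.743], [0.0, 0.0, 0.0, 1.0]]
side [[452.34309513783984, 0.0, 318.24379529283976], [0.0, 452.34309513783984, 246.66940745968495], [0.0, 0.0, 1.0]] [[-0.995, -0.075, 0.065, 459.627], [-0.1, 0.71, -0.697, 485.043], [0.006, -0.7, -0.714, 527.326], [0.0, 0.0, 0.0, 1.0]]
```

View pics/top0.png

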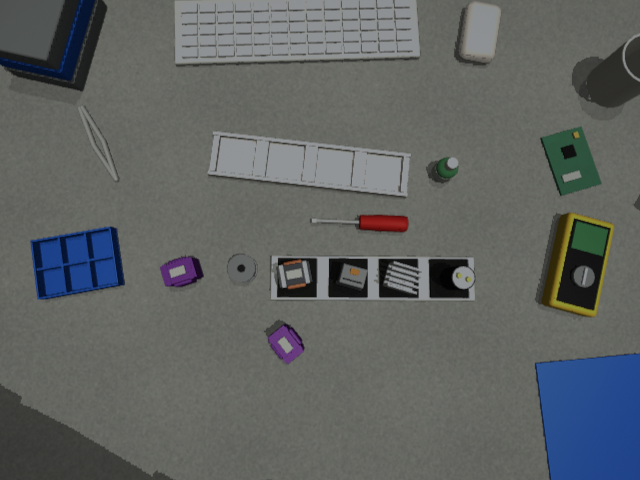

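View pics/side0.png

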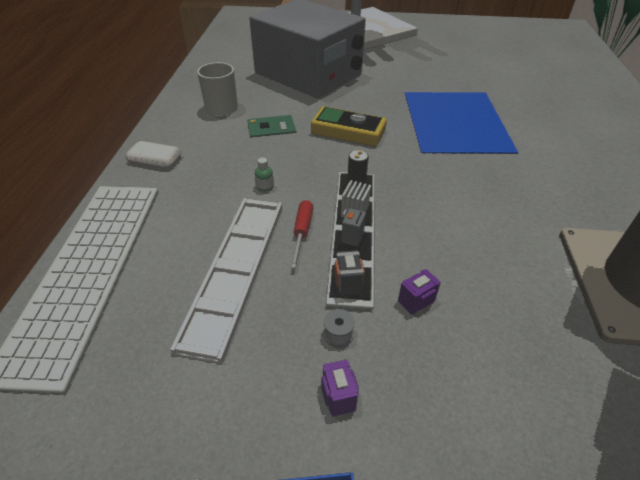

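Top view: the tray is the far rack, at (310,163), and the padded rack is at (373,278). From the left its parts are:
- transformer (297,275), copper coil
- relay (352,276), grey with a tab
- heatsink (403,278), fins
- capacitor (461,278)

The purple lookalikes at (180,271) and (286,343) aren't meant, since they're purple and off the rack. I'll measure next and confirm in one crop.

```bash
cat > m.py <<'E'
import cv2,numpy as np
def pts(d):
    v,u=np.mgrid[:480,:640];z=d["depth"];K=d["mtx"]
    c=np.stack([(u-K[0,2])/K[0,0]*z,(v-K[1,2])/K[1,1]*z,z],-1)
    return c@d["T"][:3,:3].T+d["T"][:3,3]
def cast(d,uv,h):
    K=d["mtx"];uv=np.asarray(uv,float).reshape(-1,2)
    ray=np.c_[(uv-[K[0,2],K[1,2]])/[K[0,0],K[1,1]],np.ones(len(uv))]@d["T"][:3,:3].T
    o=d["T"][:3,3];return (o+ray*((h-o[2])/ray[:,2])[:,None])[:,:2]
def rect(p):
    (c,wh,a)=cv2.minAreaRect(p.astype(np.float32));return np.round(c,1),np.round(wh,1),round(a,1)
E
python3 - <<'E'
from m import *
d=dict(np.load("top0.npz"));P=pts(d);s=dict(np.load("side0.npz"));Q=pts(s)
img=d["color"];hsv=cv2.cvtColor(img,cv2.COLOR_BGR2HSV)
print("bench z",np.median(P[200:220,150:300,2]), np.median(Q[300:330,260:300,2]))
m=((hsv[...,2]>150)&(hsv[...,1]<50)).astype(np.uint8)
for nm,(u0,v0,u1,v1),h in(("tray",(195,120,425,205),14),("rack",(262,248,485,308),12)):
    k=np.zeros_like(m);k[v0:v1,u0:u1]=m[v0:v1,u0:u1]
    n,l,st,_=cv2.connectedComponentsWithStats(k)
    big=max(range(1,n),key=lambda i:st[i,2]*st[i,3])
    uv=np.argwhere(l==big)[:,::-1]; print(nm,st[big],rect(cast(d,cv2.convexHull(uv.astype(np.int32)),h)))
    z=P[l==big][:,2];print(np.percentile(z,[10,50,90]))
for nm,P_,in(("top",P),("side",Q)):
  for i,(x0,y0,hh) in dict(trafo=(0,0,59),relay=(0,0,71),sink=(0,0,63),cap=(0,0,77)).items():
    pass
# parts by depth: between the rack bounds
roi={"trafo":(276,325),"relay":(328,374),"sink":(378,426),"cap":(440,482)}
tops={"trafo":59,"relay":71,"sink":63,"cap":77}
for n,(a,b) in roi.items():
    sub=np.zeros((480,640),bool);sub[250:305,a:b]=1
    k=sub&(P[...,2]>tops[n]-7)&(P[...,2]<tops[n]+8)
    uv=np.argwhere(k)[:,::-1];print(n,"z",np.percentile(P[k][:,2],[5,50,95]).round(1),rect(cast(d,uv,tops[n])),rect(P[k][:,:2]))
    x,y=P[k][:,:2].mean(0)
    k2=(abs(Q[...,0]-x)<34)&(abs(Q[...,1]-y)<36)&(Q[...,2]>tops[n]-7)&(Q[...,2]<tops[n]+8)
    print("   side",k2.sum(),np.percentile(Q[k2][:,2],[5,50,95]).round(1),rect(Q[k2][:,:2]))
c=cv2.resize(img[245:310,265:485],None,fx=3.6,fy=3.6,interpolation=cv2.INTER_CUBIC);cv2.imwrite("pics/crop0.png",c)
E
```

```text
bench z -0.7686806849155801 -0.7027461358056826
tray [ 208  139  198   56 5807] (array([629.6,  36.4]), array([310.3,  60.5]), 84.7)
[ 3.90242165  5.70736126 13.5220035 ]
rack [316 257  13  42 418] (array([453.8,  12.7]), array([62.9, 18.4]), 0.8)
[ 9.73247803 11.19007087 12.57214777]
trafo z [53.3 58.5 62.3] (array([456.2,  53.4]), array([38.4, 47.8]), 11.4) (array([456.4,  53.5]), array([38.8, 48. ]), 11.5)
   side 656 [52.8 58.6 62.4] (array([455.7,  53.2]), array([37.9, 50.3]), 12.2)
relay z [68.2 70.2 72.3] (array([454.9, -30.1]), array([35.9, 27.9]), 75.4) (array([455. , -30.4]), array([36.1, 28.1]), 75.6)
   side 348 [65.9 70.5 72.4] (array([453.9, -30.2]), array([37.9, 28.3]), 75.1)
sink z [58.4 61.9 63.8] (array([ 453.9, -104.7]), array([44.4, 36.1]), 74.2) (array([ 453.9, -105.2]), array([43.8, 36.1]), 74.2)
   side 301 [56.9 61.9 63.6] (array([ 452.9, -105.4]), array([46.2, 36.7]), 74.1)
cap z [73.9 76.7 80. ] (array([ 454.8, -183. ]), array([35.2, 33.3]), 45.4) (array([ 454.5, -183.2]), array([33.8, 34.1]), 0.7)
   side 231 [71.2 77.  80.3] (array([ 453.2, -183.9]), array([33.4, 33.6]), 89.6)
```

View pics/crop0.png

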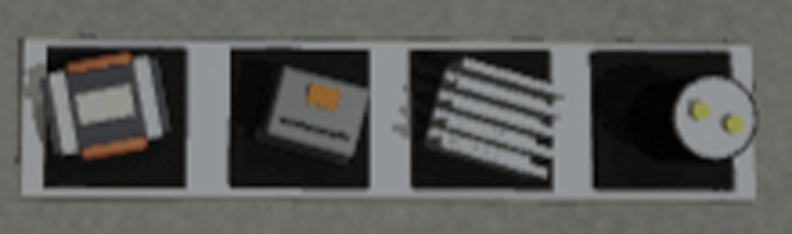

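The crop, left to right, shows the copper-coil transformer, the relay with its orange tab, the finned heatsink and the capacitor, so the four parts are confirmed. Next I'll refine the tray pose.

```bash
cat >> m.py <<'E'
from scipy.spatial.transform import Rotation as Ro
def go(x,y,z,yaw):
    "tool-frame shift and turn from the measured pose"
    from bench import r
    s=r.sense();R=Ro.from_euler("xyz",s["tcp_rot"],degrees=True)
    G=Ro.from_euler("xyz",[180,0,yaw],degrees=True)
    print("t",s["time"],"tcp",np.round(s["tool_pos"],1),np.round(s["tcp_rot"],1),"gap",s["finger_gap"],"F",np.round(s["ft_force"],1))
    D=np.array([x,y,z])-s["tool_pos"]
    print("shift before turn",R.inv().apply(D).round(1),"after turn",G.inv().apply(D).round(1),"turn units",((R.inv()*G).as_rotvec(degrees=True)/5).round(2))
E
python3 - <<'E'
from m import *
d=dict(np.load("top0.npz"));s=dict(np.load("side0.npz"))
for nm,e in(("top",d),("side",s)):
    Q=pts(e);g=cv2.cvtColor(e["color"],cv2.COLOR_BGR2GRAY).astype(int)
    for lo,hi in((9.5,18),(3,18)):
        k=((Q[...,0]>575)&(Q[...,0]<685)&(Q[...,1]>-135)&(Q[...,1]<210)&(Q[...,2]>lo)&(Q[...,2]<hi)&(Q[...,2]<25)).astype(np.uint8)
        n,l,st,_=cv2.connectedComponentsWithStats(k);b=1+np.argmax(st[1:,4])
        print(nm,lo,st[b],rect(Q[l==b][:,:2]),rect(cast(e,np.argwhere(l==b)[:,::-1],14)))
    k=((Q[...,0]>400)&(Q[...,0]<510)&(Q[...,1]>-230)&(Q[...,1]<120)&(Q[...,2]>7)&(Q[...,2]<14.5)).astype(np.uint8)
    print("rack",rect(Q[k>0][:,:2]))
# pockets in top: floor pixels by depth
P=pts(d)
k=((P[...,0]>575)&(P[...,0]<685)&(P[...,1]>-135)&(P[...,1]<210)&(P[...,2]>3.0)&(P[...,2]<9)&(d["color"].min(-1)>110)).astype(np.uint8)
k=cv2.morphologyEx(k,cv2.MORPH_OPEN,np.ones((5,5)))
n,l,st,_=cv2.connectedComponentsWithStats(k)
for i in range(1,n):
    if st[i,4]>200: print("pocket",st[i],rect(P[l==i][:,:2]))
go(456.2,53.4,150,101.5)
E
```

```text
top 9.5 [ 207  132  204   65 3481] (array([632.2,  35.3]), array([315.8,  71.1]), 84.7) (array([631.3,  35.2]), array([315. ,  70.6]), 84.7)
top 3 [ 207  132  204   66 8693] (array([632.1,  35.1]), array([316.2,  71.4]), 84.7) (array([630.4,  35.3]), array([315. ,  72.5]), 84.7)
rack (array([454.1, -52.5]), array([ 67.9, 342.9]), 0.8)
side 9.5 [ 170  198  112  162 3237] (array([631.1,  34.5]), array([316.8,  71.7]), 84.6) (array([630.1,  36.6]), array([317.4,  71.4]), 84.5)
side 3 [ 170  198  113  164 7807] (array([631.1,  34.4]), array([317.7,  71.7]), 84.6) (array([628.9,  38.6]), array([321.1,  73.6]), 84.7)
rack (array([452.6, -66.2]), array([ 68.2, 318.5]), 0.5)
pocket [ 217  139   39   36 1111] (array([643.8, 152.1]), array([57.1, 56.8]), 85.2)
pocket [ 266  144   37   37 1022] (array([636.8,  74.3]), array([57.1, 56.3]), 84.8)
pocket [316 149  35  37 974] (array([629.7,  -2.9]), array([56.2, 57. ]), 86.0)
pocket [365 156  36  36 888] (array([622.6, -81.1]), array([56.1, 56.1]), 85.0)
t 0.1 tcp [245.9 546.7 192.3] [-179.9   -0.   155.8] gap 85.16317686715958 F [ 0.1  0.1 -1.1]
shift before turn [-394.2 -363.5   42.9] after turn [-525.3  107.8   42.3] turn units [-2.000e-02  1.000e-02  1.085e+01]
```

Emit:
apply_moves(
  steps=[
    [1,-47,-13,4,0,0,1],
    [1,-47,-13,4,0,0,1],
    [1,-47,-13,4,0,0,1],
    [1,-47,-13,4,0,0,1],
    [1,-47,-13,4,0,0,1],
    [1,-47,-13,4,0,0,1],
    [1,-47,-13,4,0,0,1],
    [1,-47,-13,4,0,0,1],
  ],
  squeeze=40,
)

```text
time: 0.9
tool_pos: [453.7, 223.8, 160.7]
tcp_rot: [-180.0, 0.0, 115.6]
ft_force: [0.7, 0.4, 0.5]
finger_gap: 85.3
grip_force: 0.0
```

```bash
python3 -c "
from m import *
go(456.2,53.4,100,101.5)"
```

```text
t 0.9 tcp [453.7 223.8 160.7] [-180.     0.   115.6] gap 85.27253376954265 F [0.7 0.4 0.5]
shift before turn [-154.8  -71.3   60.8] after turn [-167.5  -31.6   60.7] turn units [-0.    0.    2.81]
```

Emit:
apply_moves(
  steps=[
    [1,0,0,12,0,0,0.94],
    [1,0,0,12,0,0,0.94],
    [1,0,0,12,0,0,0.93],
    [1,-42,-8,6,0,0,0],
    [1,-42,-8,6,0,0,0],
    [1,-42,-8,6,0,0,0],
    [1,-41.5,-7.6,6.7,0,0,0],
    [1,0,0,0,0,0,0],
  ],
)

```text
time: 1.7
tool_pos: [455.5, 51.1, 99.3]
tcp_rot: [-179.9, 0.1, 101.5]
ft_force: [-1.2, 1.2, -0.2]
finger_gap: 85.3
grip_force: 0.0
```

```bash
python3 -c "
from m import *
go(456.0,53.3,25,101.5)"
```

```text
t 1.7 tcp [455.5  51.1  99.3] [-1.799e+02  1.000e-01  1.015e+02] gap 85.33847084622373 F [-1.2  1.2 -0.2]
shift before turn [ 2.2  1.1 74.3] after turn [ 2.1  0.9 74.3] turn units [-0.03  0.01 -0.01]
```

Emit:
apply_moves(
  steps=[
    [1,2,1,14,0,0,0],
    [1,0,0,14,0,0,0],
    [1,0,0,14,0,0,0],
    [1,0,0,14,0,0,0],
    [1,0,0,12,0,0,0],
    [1,0,0,6,0,0,0],
    [1,0,0,0,0,0,0],
    [-1,0,0,0,0,0,0],
  ],
)

```text
time: 2.5
tool_pos: [457.3, 57.6, 26.8]
tcp_rot: [180.0, 0.0, 101.7]
ft_force: [0.9, -0.1, 0.4]
finger_gap: 73.1
grip_force: 0.0
```

Emit:
apply_moves(
  steps=[
    [-1,0,0,0,0,0,0],
    [-1,0,0,0,0,0,0],
    [-1,0,0,0,0,0,0],
    [-1,0,0,0,0,0,0],
    [-1,0,0,0,0,0,0],
    [-1,0,0,0,0,0,0],
    [-1,0,0,0,0,0,0],
    [-1,0,0,0,0,0,0],
  ],
)

```text
time: 3.3
tool_pos: [457.1, 57.6, 26.6]
tcp_rot: [-180.0, -0.0, 101.7]
ft_force: [-1.1, 0.5, 0.7]
finger_gap: 0.3
grip_force: 0.0
```

```bash
python3 - <<'E'
from bench import r
import cv2,numpy as np
a=r.snapshot("top");b=r.snapshot("side")
np.savez("top1.npz",**a);np.savez("side1.npz",**b)
c=np.hstack([cv2.resize(a["color"][190:340,240:440],(400,300)),cv2.resize(b["color"][130:355,250:550],(400,300))])
cv2.imwrite("pics/p1.png",c);s=r.sense();print({k:np.round(v,2).tolist() for k,v in s.items()})
E
```

```text
{'time': 3.4, 'joint_pos': [0.8, -5.7, 116.72, -0.0, 68.98, -10.93], 'qd': [-0.03, -0.07, -0.03, 0.02, 0.17, 0.01], 'joint_efforts': [-0.0, -39.83, -45.04, -0.0, 0.0, 0.0], 'tool_pos': [457.03, 57.54, 26.56], 'tcp_rot': [-180.0, 0.0, 101.72], 'ft_force': [0.14, -0.16, 0.81], 'wrist_torque': [0.03, 0.06, -0.01], 'grip_force': 0.0, 'finger_gap': -0.09}
```

View pics/p1.png

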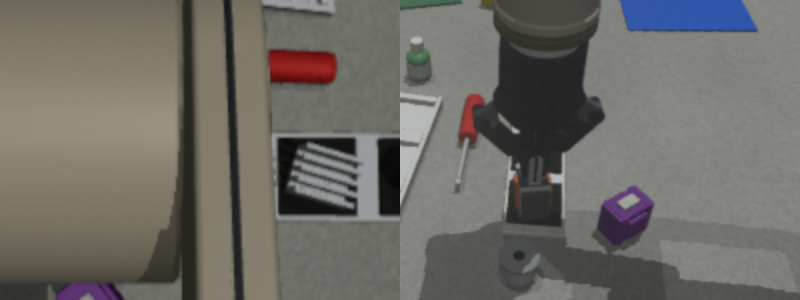

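```bash
python3 - <<'E'
from m import *
s=dict(np.load("side1.npz"));Q=pts(s)
# crop -> full: u=250+(X-400)*.75, v=130+Y*.75
for X,Y in((520,165),(536,165),(552,165),(536,185),(536,205),(530,120),(545,130),(490,110),(590,120)):
    u,v=int(250+(X-400)*.75),int(130+Y*.75);print(X,Y,u,v,Q[v,u].round(0))
c=s["color"][225:310,310:390];cv2.imwrite("pics/p1b.png",cv2.resize(c,None,fx=6,fy=6,interpolation=cv2.INTER_CUBIC))
E
```

```text
520 165 340 253 [470.  56.  79.]
536 165 352 253 [454.  68.  93.]
552 165 364 253 [434.  -8.  16.]
536 185 352 268 [452.  64.  59.]
536 205 352 283 [450.  76.  41.]
530 120 347 220 [463.  80. 162.]
545 130 358 227 [449.  67. 139.]
490 110 317 212 [460. 485. 527.]
590 120 392 220 [408.  60. 149.]
```

View pics/p1b.png

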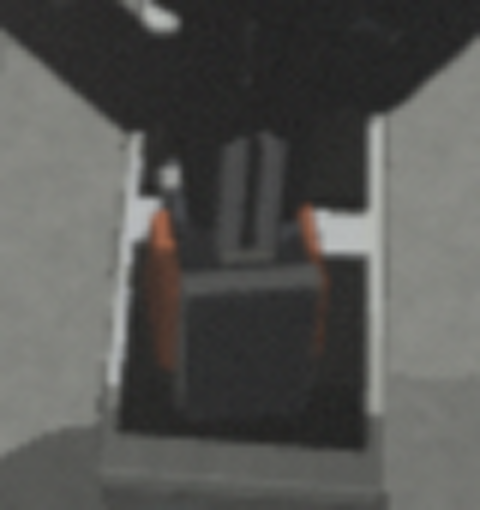

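The crop shows the shut fingers ending at the transformer's top face, about (352,268) in the full side picture. That puts the tips near z≈60, while the report says 27. I'll raise the arm and compare the real tip with the reported TCP.

Emit:
apply_moves(
  steps=[
    [-1,0,0,-10,0,0,0],
    [-1,0,0,-15,0,0,0],
    [-1,0,0,-15,0,0,0],
    [-1,0,0,-15,0,0,0],
    [-1,0,0,-15,0,0,0],
    [-1,0,0,0,0,0,0],
    [-1,0,0,0,0,0,0],
    [-1,0,0,0,0,0,0],
  ],
)

```text
time: 4.2
tool_pos: [456.4, 57.6, 95.8]
tcp_rot: [-179.9, -0.0, 101.7]
ft_force: [-0.8, 0.1, 0.7]
finger_gap: -0.3
grip_force: 0.0
```

```bash
python3 - <<'E'
from m import *
from bench import r
s=r.snapshot("side");np.savez("side2.npz",**s);Q=pts(s);print(r.sense()["tool_pos"])
k=(Q[...,0]>380)&(Q[...,0]<530)&(Q[...,1]>0)&(Q[...,1]<140)&(Q[...,2]>20)
for z in range(40,240,8):
    m=k&(abs(Q[...,2]-z)<4)
    if m.sum(): print(z,m.sum(),np.percentile(Q[m][:,0],[2,98]).round(),np.percentile(Q[m][:,1],[5,50,95]).round())
cv2.imwrite("pics/p2.png",cv2.resize(s["color"][130:330,260:480],None,fx=2.6,fy=2.6))
E
```

```text
[456.29017849  57.5642464   95.61639293]
40 118 [380. 475.] [60. 75. 79.]
48 154 [435. 476.] [46. 74. 79.]
56 517 [438. 474.] [33. 60. 77.]
64 140 [444. 468.] [40. 55. 71.]
136 27 [446. 461.] [62. 68. 70.]
144 104 [442. 470.] [60. 67. 70.]
152 110 [441. 469.] [61. 67. 69.]
160 111 [442. 469.] [60. 67. 70.]
168 118 [442. 468.] [58. 67. 70.]
176 147 [428. 478.] [57. 68. 73.]
184 348 [422. 485.] [49. 67. 75.]
192 452 [416. 492.] [43. 63. 76.]
200 350 [409. 497.] [44. 70. 78.]
208 423 [404. 503.] [45. 70. 79.]
216 478 [397. 510.] [55. 71. 80.]
224 727 [397. 515.] [50. 69. 80.]
232 573 [404. 506.] [51. 71. 79.]
```

View pics/p2.png

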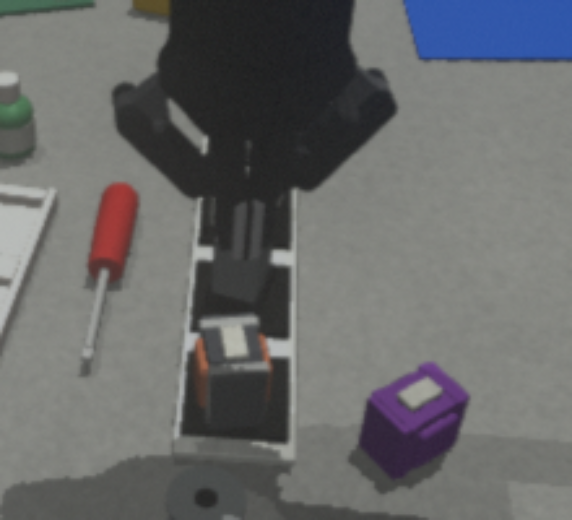

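```bash
python3 - <<'E'
from m import *
s=dict(np.load("side2.npz"));Q=pts(s)
k=(Q[...,0]>435)&(Q[...,0]<475)&(Q[...,1]>30)&(Q[...,1]<80)&(Q[...,2]>90)&(Q[...,2]<172)
v,u=np.nonzero(k);b=v.max();print("bottom row",b)
for row in range(b-4,b+3):
    x=u[v==row];
    if len(x):print(row,x.min(),x.max(),Q[row,x].mean(0).round(1))
print("relay?",Q[237,352].round(0))
s1=dict(np.load("side1.npz"));Q1=pts(s1)
for row in range(246,276,2):print(row,Q1[row,352].round(0),s1["color"][row,352])
go(456,53.3,85,101.5)
E
```

```text
bottom row 229
225 345 359 [456.6  67.5 142.9]
226 348 359 [454.7  67.3 141.2]
227 349 359 [453.9  68.1 140.3]
228 349 359 [453.8  68.4 138.8]
229 349 359 [453.7  67.8 136.6]
relay? [455. -13.  44.]
246 [454.  63. 101.] [39 38 38]
248 [454.  68. 102.] [44 44 44]
250 [454.  69. 100.] [43 42 42]
252 [454.  68.  95.] [42 43 43]
254 [454.  67.  90.] [45 46 45]
256 [453.  69.  88.] [47 47 46]
258 [453.  67.  83.] [50 50 51]
260 [453.  68.  80.] [52 53 53]
262 [453.  69.  76.] [56 57 55]
264 [452.  66.  69.] [54 53 54]
266 [452.  66.  65.] [67 68 69]
268 [452.  64.  59.] [67 69 68]
270 [452.  69.  60.] [77 79 78]
272 [451.  73.  60.] [80 81 80]
274 [451.  76.  60.] [51 51 51]
t 4.25 tcp [456.3  57.6  95.6] [-179.9   -0.   101.7] gap 0.25668860581815023 F [-0.5 -0.3 -0.5]
shift before turn [-4.1 -1.1 10.6] after turn [-4.1 -1.1 10.6] turn units [-0.02 -0.    0.05]
```

The tips sit about 39.5 mm higher than the reported TCP, the same at both heights, and xy agrees. From here, true z = reported z + 39.5.

Emit:
apply_moves(
  steps=[
    [1,-4,-1,0,0,0,0],
    [1,0,0,5,0,0,0],
    [1,0,0,5,0,0,0],
    [1,0,0,5,0,0,0],
    [1,0,0,15,0,0,0],
    [1,0,0,15,0,0,0],
    [1,0,0,10,0,0,0],
    [1,0,0,10,0,0,0],
  ],
)

```text
time: 5.05
tool_pos: [456.6, 53.5, 30.6]
tcp_rot: [-180.0, -0.0, 101.7]
ft_force: [-0.6, -0.3, 0.5]
finger_gap: 85.6
grip_force: 0.0
```

Emit:
apply_moves(
  steps=[
    [1,0,0,10,0,0,0],
    [1,0,0,10,0,0,0],
    [1,0,0,10,0,0,0],
    [1,0,0,8,0,0,0],
    [1,0,0,4,0,0,0],
    [1,0,0,2,0,0,0],
    [1,0,0,0,0,0,0],
    [1,0,0,0,0,0,0],
  ],
)

```text
time: 5.85
tool_pos: [457.3, 53.4, -12.0]
tcp_rot: [180.0, 0.0, 101.7]
ft_force: [-0.1, -0.2, 0.3]
finger_gap: 85.6
grip_force: 0.0
```

Emit:
apply_moves(
  steps=[
    [-1,0,0,0,0,0,0],
    [-1,0,0,0,0,0,0],
    [-1,0,0,0,0,0,0],
    [-1,0,0,0,0,0,0],
    [-1,0,0,0,0,0,0],
    [-1,0,0,0,0,0,0],
    [-1,0,0,0,0,0,0],
    [-1,0,0,0,0,0,0],
  ],
  squeeze=45,
)

```text
time: 6.65
tool_pos: [457.2, 53.5, -12.1]
tcp_rot: [180.0, 0.0, 101.7]
ft_force: [-1.8, -0.6, 5.3]
finger_gap: 39.0
grip_force: 46.5
```

```bash
python3 - <<'E'
from m import *
from bench import r
s=r.snapshot("side");np.savez("side3.npz",**s)
cv2.imwrite("pics/p3.png",cv2.resize(s["color"][180:320,280:440],None,fx=4,fy=4,interpolation=cv2.INTER_CUBIC))
go(620.7,-81.5,50,84.7)
E
```

```text
t 6.7 tcp [457.2  53.4 -12.1] [180.    0.  101.7] gap 38.913845143433726 F [-0.5  0.1  4.2]
shift before turn [-165.4  132.7  -62. ] after turn [-119.3  175.3  -62.1] turn units [0.01 0.   3.41]
```

View pics/p3.png

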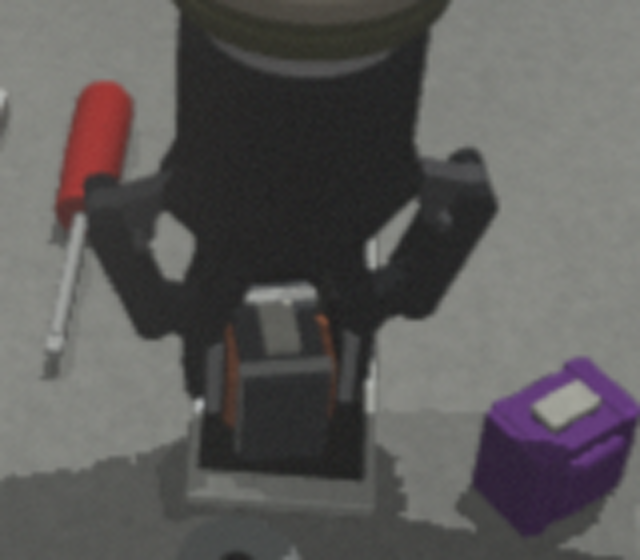

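The transformer is held at its coil (gap 39) and upright.

Emit:
apply_moves(
  steps=[
    [-1,0,0,-10,0,0,0],
    [-1,0,0,-14,0,0,0.85],
    [-1,0,0,-14,0,0,0.85],
    [-1,0,0,-14,0,0,0.85],
    [-1,0,0,-10,0,0,0.86],
    [-1,-15,22,0,0,0,0],
    [-1,-22,33,0,0,0,0],
    [-1,-22,33,0,0,0,0],
  ],
)

```text
time: 7.5
tool_pos: [539.5, -13.9, 49.8]
tcp_rot: [-180.0, -0.0, 84.7]
ft_force: [0.9, 0.8, -2.1]
finger_gap: 39.3
grip_force: 46.1
```

Emit:
apply_moves(
  steps=[
    [-1,-22,33,0,0,0,0],
    [-1,-22,33,0,0,0,0],
    [-1,-16,21,0,0,0,0],
    [-1,0,0,0,0,0,0],
    [-1,0,0,10,0,0,0],
    [-1,0,0,10,0,0,0],
    [-1,0,0,0,0,0,0],
    [-1,0,0,0,0,0,0],
  ],
)

```text
time: 8.3
tool_pos: [618.8, -80.4, 28.6]
tcp_rot: [-179.9, -0.0, 84.7]
ft_force: [-0.5, 0.2, -4.0]
finger_gap: 39.2
grip_force: 46.5
```

```bash
python3 - <<'E'
from m import *
from bench import r
go(620.7,-81.5,-23.1,84.7)
s=r.snapshot("side");Q=pts(s)
k=(abs(Q[...,0]-620)<80)&(abs(Q[...,1]+81)<60)&(Q[...,2]>16)&(Q[...,2]<110)
for z in range(20,110,6):
    m=k&(abs(Q[...,2]-z)<3)
    if m.sum(): print(z,m.sum(),np.percentile(Q[m][:,0],[2,98]).round(),np.percentile(Q[m][:,1],[5,50,95]).round())
cv2.imwrite("pics/p4.png",cv2.resize(s["color"][100:300,180:340],None,fx=3,fy=3,interpolation=cv2.INTER_CUBIC))
E
```

```text
t 8.3 tcp [618.8 -80.4  28.6] [-179.9   -0.    84.7] gap 39.21701926526004 F [-0.5  0.2 -4. ]
shift before turn [-0.9  2.1 51.7] after turn [-0.9  2.  51.7] turn units [-0.02 -0.    0.  ]
20 88 [541. 550.] [-109.  -69.  -44.]
26 74 [540. 546.] [-111.  -80.  -48.]
56 15 [604. 632.] [-62. -58. -56.]
62 58 [603. 634.] [-63. -57. -56.]
68 76 [592. 638.] [-71. -58. -55.]
74 100 [592. 648.] [-73. -59. -55.]
80 122 [585. 649.] [-77. -65. -55.]
86 127 [584. 650.] [-77. -64. -55.]
92 161 [584. 648.] [-84. -68. -56.]
98 373 [585. 648.] [-100.  -71.  -57.]
104 151 [586. 645.] [-91. -77. -68.]
```

View pics/p4.png

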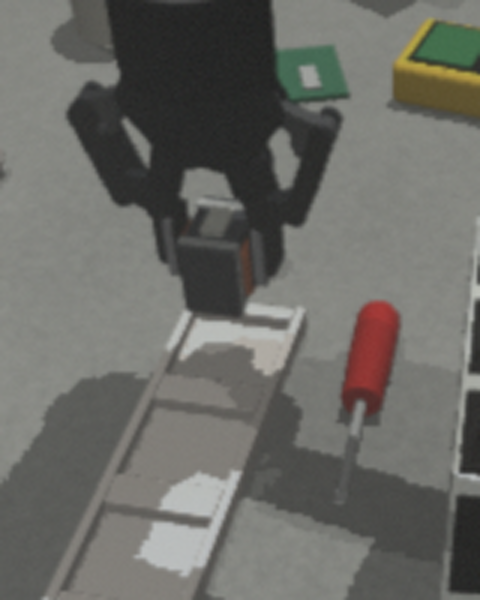

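Emit:
apply_moves(
  steps=[
    [-1,-1,2,0,0,0,0],
    [-1,0,0,10,0,0,0],
    [-1,0,0,12,0,0,0],
    [-1,0,0,12,0,0,0],
    [-1,0,0,8,0,0,0],
    [-1,0,0,4,0,0,0],
    [-1,0,0,2,0,0,0],
    [-1,0,0,1,0,0,0],
  ],
)

```text
time: 9.15
tool_pos: [622.1, -82.5, -19.5]
tcp_rot: [180.0, 0.0, 84.7]
ft_force: [1.1, -0.0, -1.9]
finger_gap: 39.2
grip_force: 46.6
```

Emit:
apply_moves(
  steps=[
    [-1,0,0,0.6,0,0,0],
    [-1,0,0,0.6,0,0,0],
    [-1,0,0,0.5,0,0,0],
    [-1,0,0,0.5,0,0,0],
    [-1,0,0,0,0,0,0],
    [-1,0,0,0,0,0,0],
    [-1,0,0,0,0,0,0],
    [-1,0,0,0,0,0,0],
  ],
)

```text
time: 9.95
tool_pos: [622.0, -82.4, -21.6]
tcp_rot: [180.0, 0.0, 84.7]
ft_force: [-0.4, -0.8, -1.8]
finger_gap: 39.4
grip_force: 46.6
```

Emit:
apply_moves(
  steps=[
    [-1,0,0,0.4,0,0,0],
    [-1,0,0,0.4,0,0,0],
    [-1,0,0,0.4,0,0,0],
    [-1,0,0,0.3,0,0,0],
    [-1,0,0,0.3,0,0,0],
    [-1,0,0,0,0,0,0],
    [-1,0,0,0,0,0,0],
    [-1,0,0,0,0,0,0],
  ],
)

```text
time: 10.75
tool_pos: [622.1, -82.5, -23.0]
tcp_rot: [180.0, 0.0, 84.7]
ft_force: [-4.1, 1.3, 4.9]
finger_gap: 39.0
grip_force: 47.4
```

Contact is felt at the expected height, so I'll release and rise.

Emit:
apply_moves(
  steps=[
    [0.1,0,0,0,0,0,0],
    [0.1,0,0,0,0,0,0],
    [0.5,0,0,0,0,0,0],
    [1,0,0,0,0,0,0],
    [1,0,0,0,0,0,0],
    [1,0,0,-8,0,0,0],
    [1,0,0,-15,0,0,0],
    [1,0,0,-20,0,0,0],
  ],
)

```text
time: 11.55
tool_pos: [621.4, -82.4, 20.3]
tcp_rot: [-179.9, -0.0, 84.7]
ft_force: [0.5, -0.6, 0.4]
finger_gap: 85.3
grip_force: 0.0
```

```bash
python3 - <<'E'
from m import *
go(454.9,-30.2,60,75.4)
E
```

```text
t 11.55 tcp [621.4 -82.4  20.3] [-179.9   -0.    84.7] gap 85.32751812757344 F [ 0.5 -0.6  0.4]
shift before turn [  36.5 -170.7  -39.5] after turn [   8.5 -174.3  -39.7] turn units [-0.01 -0.    1.86]
```

Emit:
apply_moves(
  steps=[
    [1,0,0,-20,0,0,0.93],
    [1,0,0,-20,0,0,0.93],
    [1,1,-25,0,0,0,0],
    [1,2,-40,0,0,0,0],
    [1,2,-40,0,0,0,0],
    [1,2,-40,0,0,0,0],
    [1,1.5,-29,0,0,0,0],
    [1,0,0,0,0,0,0],
  ],
)

```text
time: 12.35
tool_pos: [452.9, -29.2, 60.0]
tcp_rot: [-179.9, -0.0, 75.4]
ft_force: [0.1, -0.3, 0.2]
finger_gap: 85.6
grip_force: 0.0
```

```bash
python3 - <<'E'
from m import *
from bench import r
go(454.7,-30.2,-10,75.4)
for n in("top",):
    s=r.snapshot(n);np.savez("top5.npz",**s)
    cv2.imwrite("pics/p5.png",cv2.resize(s["color"][110:320,200:490],None,fx=2.6,fy=2.6,interpolation=cv2.INTER_CUBIC))
E
```

```text
t 12.35 tcp [452.9 -29.2  60. ] [-179.9   -0.    75.4] gap 85.62910639736867 F [ 0.1 -0.3  0.2]
shift before turn [-0.5  2.1 70. ] after turn [-0.5  2.  70. ] turn units [-0.01 -0.    0.  ]
```

View pics/p5.png

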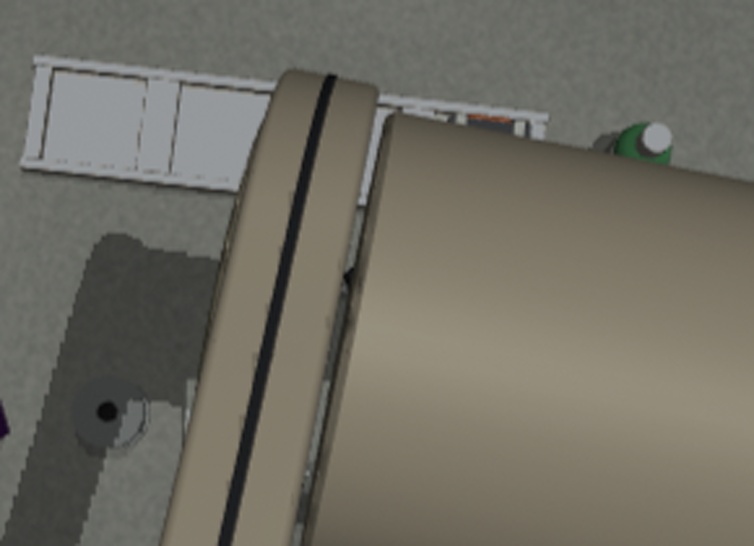

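The picture shows the transformer's copper coil in the tray's right-end pocket, near (490,120) in the crop. Next is the relay.

Emit:
apply_moves(
  steps=[
    [1,-0.5,1,8,0,0,0],
    [1,0,0,14,0,0,0],
    [1,0,0,14,0,0,0],
    [1,0,0,14,0,0,0],
    [1,0,0,12,0,0,0],
    [1,0,0,6,0,0,0],
    [1,0,0,3,0,0,0],
    [1,0,0,0,0,0,0],
  ],
)

```text
time: 13.2
tool_pos: [456.4, -31.0, -11.9]
tcp_rot: [-180.0, 0.0, 75.4]
ft_force: [-0.5, -0.2, 0.1]
finger_gap: 85.5
grip_force: 0.0
```

Emit:
apply_moves(
  steps=[
    [-1,0,0,0,0,0,0],
    [-1,0,0,0,0,0,0],
    [-1,0,0,0,0,0,0],
    [-1,0,0,0,0,0,0],
    [-1,0,0,0,0,0,0],
    [-1,0,0,0,0,0,0],
    [-1,0,0,0,0,0,0],
    [-1,0,0,0,0,0,0],
  ],
  squeeze=30,
)

```text
time: 14.0
tool_pos: [457.1, -31.1, -10.9]
tcp_rot: [180.0, -0.0, 75.4]
ft_force: [-0.8, 0.4, 5.5]
finger_gap: 27.7
grip_force: 30.2
```

```bash
python3 - <<'E'
from m import *
go(627.9,-3.8,50,84.7)
E
```

```text
t 14.0 tcp [457.1 -31.1 -10.9] [180.   -0.   75.4] gap 27.72882460482919 F [-0.8  0.4  5.5]
shift before turn [ 69.6 158.4 -60.8] after turn [ 43.  167.6 -60.9] turn units [ 0.01 -0.   -1.87]
```

Emit:
apply_moves(
  steps=[
    [-1,0,0,-10,0,0,0],
    [-1,0,0,-16,0,0,-0.93],
    [-1,0,0,-18,0,0,-0.94],
    [-1,0,0,-16,0,0,0],
    [-1,5,20,0,0,0,0],
    [-1,10,40,0,0,0,0],
    [-1,10,40,0,0,0,0],
    [-1,10,40,0,0,0,0],
  ],
)

```text
time: 14.8
tool_pos: [600.5, -8.8, 48.8]
tcp_rot: [-180.0, 0.0, 84.7]
ft_force: [-0.0, -0.6, 0.2]
finger_gap: 27.9
grip_force: 29.9
```

Emit:
apply_moves(
  steps=[
    [-1,8,27,0,0,0,0],
    [-1,0,0,0,0,0,0],
    [-1,0,0,12,0,0,0],
    [-1,0,0,15,0,0,0],
    [-1,0,0,15,0,0,0],
    [-1,0,0,10,0,0,0],
    [-1,0,0,5,0,0,0],
    [-1,0,0,0,0,0,0],
  ],
)

```text
time: 15.6
tool_pos: [625.7, -3.6, -9.7]
tcp_rot: [-179.9, 0.0, 84.7]
ft_force: [0.4, -0.3, -0.3]
finger_gap: 28.0
grip_force: 30.1
```

```bash
python3 - <<'E'
from m import *
go(627.9,-3.8,-22,84.7)
from bench import r
s=r.snapshot("side");Q=pts(s)
cv2.imwrite("pics/p6.png",cv2.resize(s["color"][130:330,170:330],None,fx=3,fy=3,interpolation=cv2.INTER_CUBIC))
E
```

```text
t 15.6 tcp [625.7  -3.6  -9.7] [-179.9    0.    84.7] gap 28.001140533760157 F [ 0.4 -0.3 -0.3]
shift before turn [ 0.   2.2 12.3] after turn [ 0.   2.2 12.3] turn units [-0.02  0.    0.  ]
```

View pics/p6.png

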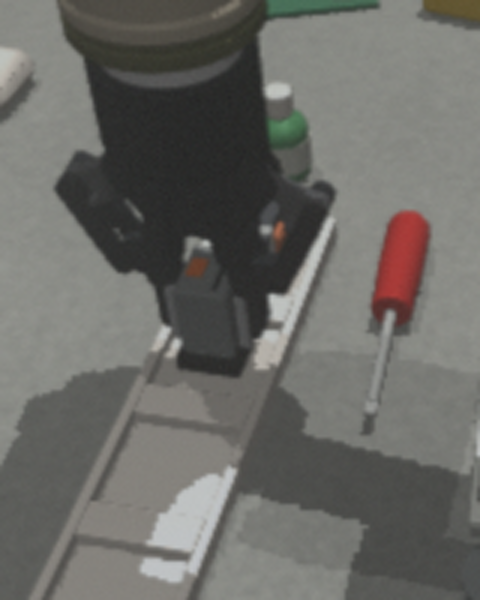

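The relay hangs upright over pocket two.

Emit:
apply_moves(
  steps=[
    [-1,0,1.2,4,0,0,0],
    [-1,0,0,3,0,0,0],
    [-1,0,0,2,0,0,0],
    [-1,0,0,1,0,0,0],
    [-1,0,0,0.6,0,0,0],
    [-1,0,0,0.6,0,0,0],
    [-1,0,0,0,0,0,0],
    [-1,0,0,0,0,0,0],
  ],
)

```text
time: 16.45
tool_pos: [628.1, -3.7, -19.5]
tcp_rot: [180.0, -0.0, 84.7]
ft_force: [-0.6, -0.5, -0.7]
finger_gap: 27.6
grip_force: 30.1
```

Emit:
apply_moves(
  steps=[
    [-1,0,0,0.4,0,0,0],
    [-1,0,0,0.4,0,0,0],
    [-1,0,0,0.3,0,0,0],
    [-1,0,0,0,0,0,0],
    [-1,0,0,0,0,0,0],
    [-1,0,0,0,0,0,0],
    [-1,0,0,0,0,0,0],
    [-1,0,0,0,0,0,0],
  ],
)

```text
time: 17.25
tool_pos: [628.1, -3.7, -20.7]
tcp_rot: [180.0, 0.0, 84.7]
ft_force: [-0.5, -0.4, -0.6]
finger_gap: 27.7
grip_force: 30.1
```

Emit:
apply_moves(
  steps=[
    [-1,0,0,0.4,0,0,0],
    [-1,0,0,0.4,0,0,0],
    [-1,0,0,0.4,0,0,0],
    [-1,0,0,0.3,0,0,0],
    [-1,0,0,0,0,0,0],
    [-1,0,0,0,0,0,0],
    [-1,0,0,0,0,0,0],
    [-1,0,0,0,0,0,0],
  ],
)

```text
time: 18.05
tool_pos: [628.2, -3.7, -21.9]
tcp_rot: [180.0, 0.0, 84.7]
ft_force: [-3.7, 0.8, 5.4]
finger_gap: 27.8
grip_force: 30.7
```

Contact again. I'll release, rise and move towards the heatsink.

Emit:
apply_moves(
  steps=[
    [-0.1,0,0,0,0,0,0],
    [-0.1,0,0,0,0,0,0],
    [0.5,0,0,0,0,0,0],
    [1,0,0,0,0,0,0],
    [1,0,0,0,0,0,0],
    [1,0,0,-10,0,0,0],
    [1,0,0,-20,0,0,0],
    [1,0,0,-30,0,0,0],
  ],
)

```text
time: 18.85
tool_pos: [626.4, -3.6, 37.0]
tcp_rot: [-179.8, 0.0, 84.7]
ft_force: [0.0, -0.7, -0.2]
finger_gap: 85.4
grip_force: 0.0
```

```bash
python3 - <<'E'
from m import *
go(453.7,-105.0,55,74.2)
E
```

```text
t 18.85 tcp [626.4  -3.6  37. ] [-179.8    0.    84.7] gap 85.42550040293413 F [ 0.  -0.7 -0.2]
shift before turn [-116.9 -162.7  -17.4] after turn [-144.6 -138.5  -18. ] turn units [-0.04  0.    2.11]
```

Emit:
apply_moves(
  steps=[
    [1,0,0,-9,0,0,1],
    [1,0,0,-9,0,0,1],
    [1,-18,-17,0,0,0,0.11],
    [1,-32,-31,0,0,0,0],
    [1,-32,-31,0,0,0,0],
    [1,-32,-31,0,0,0,0],
    [1,-30,-28,0,0,0,0],
    [1,0,0,0,0,0,0],
  ],
)

```text
time: 19.65
tool_pos: [452.1, -106.3, 55.4]
tcp_rot: [-179.9, 0.1, 74.0]
ft_force: [-0.1, -0.6, 0.7]
finger_gap: 85.6
grip_force: 0.0
```

```bash
python3 - <<'E'
from m import *
go(453.7,-105.0,-13.5,74.2)
E
```

```text
t 19.65 tcp [ 452.1 -106.3   55.4] [-1.799e+02  1.000e-01  7.400e+01] gap 85.57736102015933 F [-0.1 -0.6  0.7]
shift before turn [ 1.8  1.3 68.9] after turn [ 1.7  1.1 68.9] turn units [-0.03  0.01 -0.03]
```

Emit:
apply_moves(
  steps=[
    [1,1.7,-0.5,8,0,0,0],
    [1,0,0,14,0,0,0],
    [1,0,0,14,0,0,0],
    [1,0,0,13,0,0,0],
    [1,0,0,11,0,0,0],
    [1,0,0,6,0,0,0],
    [1,0,0,3,0,0,0],
    [1,0,0,0,0,0,0],
  ],
)

```text
time: 20.45
tool_pos: [455.9, -102.9, -13.6]
tcp_rot: [-180.0, -0.0, 74.2]
ft_force: [-0.7, 0.2, -0.2]
finger_gap: 85.5
grip_force: 0.0
```

Emit:
apply_moves(
  steps=[
    [-1,0,0,0,0,0,0],
    [-1,0,0,0,0,0,0],
    [-1,0,0,0,0,0,0],
    [-1,0,0,0,0,0,0],
    [-1,0,0,0,0,0,0],
    [-1,0,0,0,0,0,0],
    [-1,0,0,0,0,0,0],
    [-1,0,0,0,0,0,0],
  ],
)

```text
time: 21.25
tool_pos: [456.6, -103.2, -12.7]
tcp_rot: [179.9, 0.0, 74.2]
ft_force: [-1.0, 0.6, 5.9]
finger_gap: 35.9
grip_force: 30.8
```

```bash
python3 - <<'E'
from m import *
go(635.1,73.8,65,84.7)
E
```

```text
t 21.25 tcp [ 456.6 -103.2  -12.7] [179.9   0.   74.2] gap 35.88281152399423 F [-1.   0.6  5.9]
shift before turn [219.  123.5 -77.6] after turn [192.7 161.4 -77.7] turn units [ 0.01  0.   -2.1 ]
```

Emit:
apply_moves(
  steps=[
    [-1,0,0,-10,0,0,0],
    [-1,0,0,-20,0,0,-0.7],
    [-1,0,0,-25,0,0,-0.7],
    [-1,0,0,-23,0,0,-0.7],
    [-1,16,13,0,0,0,0],
    [-1,30,25,0,0,0,0],
    [-1,30,25,0,0,0,0],
    [-1,30,25,0,0,0,0],
  ],
)

```text
time: 22.05
tool_pos: [554.2, -4.6, 65.1]
tcp_rot: [-180.0, 0.0, 84.6]
ft_force: [0.5, -1.6, -0.1]
finger_gap: 35.7
grip_force: 30.3
```

Emit:
apply_moves(
  steps=[
    [-1,30,25,0,0,0,0],
    [-1,30,25,0,0,0,0],
    [-1,28,23,0,0,0,0],
    [-1,0,0,15,0,0,0],
    [-1,0,0,20,0,0,0],
    [-1,0,0,20,0,0,0],
    [-1,0,0,15,0,0,0],
    [-1,0,0,0,0,0,0],
  ],
)

```text
time: 22.85
tool_pos: [631.3, 74.8, -8.5]
tcp_rot: [-179.7, 0.0, 84.7]
ft_force: [-0.3, 0.2, -1.4]
finger_gap: 36.0
grip_force: 30.5
```

```bash
python3 - <<'E'
from m import *
go(635.1,75.4,-24,84.7)
from bench import r
s=r.snapshot("side");Q=pts(s)
cv2.imwrite("pics/p7.png",cv2.resize(s["color"][150:370,150:330],None,fx=2.7,fy=2.7,interpolation=cv2.INTER_CUBIC))
E
```

```text
t 22.85 tcp [631.3  74.8  -8.5] [-179.7    0.    84.7] gap 36.02104354966557 F [-0.3  0.2 -1.4]
shift before turn [ 1.   3.8 15.5] after turn [ 1.   3.7 15.5] turn units [-0.07  0.01 -0.01]
```

View pics/p7.png

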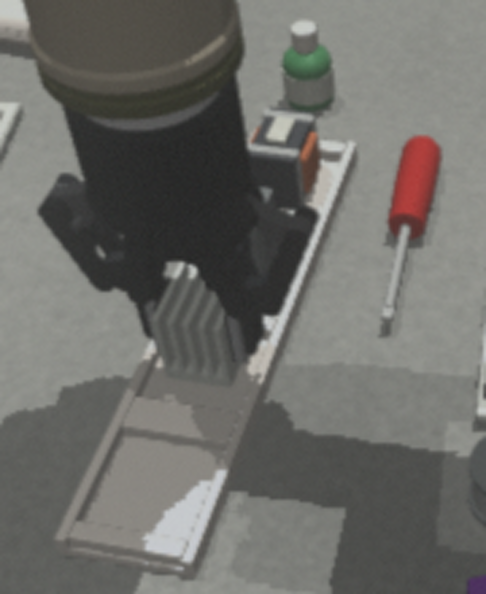

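The picture shows the transformer standing in the end pocket at crop (285,155) and the heatsink, upright, over pocket three. I'll lower it.

Emit:
apply_moves(
  steps=[
    [-1,1,2.5,5,0,0,0],
    [-1,0,0,4,0,0,0],
    [-1,0,0,2,0,0,0],
    [-1,0,0,1,0,0,0],
    [-1,0,0,0.6,0,0,0],
    [-1,0,0,0.6,0,0,0],
    [-1,0,0,0,0,0,0],
    [-1,0,0,0,0,0,0],
  ],
)

```text
time: 23.7
tool_pos: [637.1, 76.0, -18.3]
tcp_rot: [180.0, 0.0, 84.7]
ft_force: [-0.4, 0.3, -1.2]
finger_gap: 35.6
grip_force: 30.5
```

Emit:
apply_moves(
  steps=[
    [-1,0,0,0.4,0,0,0],
    [-1,0,0,0.4,0,0,0],
    [-1,0,0,0.4,0,0,0],
    [-1,0,0,0.3,0,0,0],
    [-1,0,0,0,0,0,0],
    [-1,0,0,0,0,0,0],
    [-1,0,0,0,0,0,0],
    [-1,0,0,0,0,0,0],
  ],
)

```text
time: 24.5
tool_pos: [637.1, 75.9, -19.9]
tcp_rot: [180.0, 0.0, 84.7]
ft_force: [-0.0, -0.5, -1.0]
finger_gap: 35.5
grip_force: 30.5
```

Emit:
apply_moves(
  steps=[
    [-1,0,-1.5,1,0,0,0],
    [-1,0,0,0.6,0,0,0],
    [-1,0,0,0.5,0,0,0],
    [-1,0,0,0.4,0,0,0],
    [-1,0,0,0.3,0,0,0],
    [-1,0,0,0,0,0,0],
    [-1,0,0,0,0,0,0],
    [-1,0,0,0,0,0,0],
  ],
)

```text
time: 25.3
tool_pos: [635.5, 76.1, -22.7]
tcp_rot: [180.0, -0.0, 84.7]
ft_force: [0.4, -0.3, -0.5]
finger_gap: 35.9
grip_force: 30.5
```

Emit:
apply_moves(
  steps=[
    [-1,0,0,0.3,0,0,0],
    [-1,0,0,0.3,0,0,0],
    [-1,0,0,0.2,0,0,0],
    [-1,0,0,0,0,0,0],
    [-1,0,0,0,0,0,0],
    [-1,0,0,0,0,0,0],
    [-1,0,0,0,0,0,0],
    [-1,0,0,0,0,0,0],
  ],
)

```text
time: 26.1
tool_pos: [635.5, 76.1, -23.5]
tcp_rot: [-180.0, -0.0, 84.7]
ft_force: [-0.1, -0.3, -0.8]
finger_gap: 35.9
grip_force: 30.6
```

Emit:
apply_moves(
  steps=[
    [-1,0,0,0.3,0,0,0],
    [-1,0,0,0.3,0,0,0],
    [-1,0,0,0.2,0,0,0],
    [-1,0,0,0,0,0,0],
    [-1,0,0,0,0,0,0],
    [-1,0,0,0,0,0,0],
    [-1,0,0,0,0,0,0],
    [-1,0,0,0,0,0,0],
  ],
)

```text
time: 26.9
tool_pos: [635.8, 76.1, -23.6]
tcp_rot: [180.0, -0.0, 84.7]
ft_force: [-3.1, 1.2, 5.8]
finger_gap: 35.8
grip_force: 31.2
```

Emit:
apply_moves(
  steps=[
    [0.05,0,0,0,0,0,0],
    [0.05,0,0,0,0,0,0],
    [0.5,0,0,0,0,0,0],
    [1,0,0,0,0,0,0],
    [1,0,0,0,0,0,0],
    [1,0,0,-10,0,0,0],
    [1,0,0,-25,0,0,0],
    [1,0,0,-35,0,0,0],
  ],
)

```text
time: 27.7
tool_pos: [633.6, 76.0, 44.7]
tcp_rot: [-179.8, 0.0, 84.7]
ft_force: [-0.0, -0.5, -0.6]
finger_gap: 85.4
grip_force: 0.0
```

```bash
python3 - <<'E'
from m import *
go(453.9,-183.3,70,74.7)
E
```

```text
t 27.7 tcp [633.6  76.   44.7] [-179.8    0.    84.7] gap 85.37450028140918 F [-0.  -0.5 -0.6]
shift before turn [-274.9 -154.9  -24.5] after turn [-297.5 -104.9  -25.3] turn units [-0.05  0.01  1.99]
```

Emit:
apply_moves(
  steps=[
    [1,-10,-6,-25,0,0,0],
    [1,-38,-22,0,0,0,0],
    [1,-40,-22,0,0,0,0],
    [1,-40,-22,0,0,0,0],
    [1,-40,-22,0,0,0,0],
    [1,-40,-22,0,0,0,0],
    [1,-38,-22,0,0,0,0],
    [1,-29,-17,0,0,0,0],
  ],
)

```text
time: 28.5
tool_pos: [454.4, -185.3, 71.7]
tcp_rot: [179.9, 0.1, 84.6]
ft_force: [0.4, -0.2, -0.4]
finger_gap: 85.3
grip_force: 0.0
```

Emit:
apply_moves(
  steps=[
    [1,0,0,0,0,0,0],
    [1,0,0,0,0,0,0],
    [1,0,0,0,0,0,0],
    [1,0,0,0,0,0,0],
    [1,0,0,0,0,0,0],
    [1,0,0,0,0,0,0],
    [1,0,0,0,0,0,0],
    [1,0,0,0,0,0,0],
  ],
)

```text
time: 29.3
tool_pos: [455.7, -183.1, 70.6]
tcp_rot: [-180.0, -0.0, 84.7]
ft_force: [-0.7, 0.3, -0.1]
finger_gap: 85.2
grip_force: 0.0
```

```bash
python3 - <<'E'
from m import *
go(453.9,-183.3,-7,84.7)
E
```

```text
t 29.3 tcp [ 455.7 -183.1   70.6] [-180.    -0.    84.7] gap 85.1852440135161 F [-0.7  0.3 -0.1]
shift before turn [-0.3 -1.8 77.6] after turn [-0.3 -1.8 77.6] turn units [-0. -0. -0.]
```

Emit:
apply_moves(
  steps=[
    [1,0,-1.8,10,0,0,0],
    [1,0,0,15,0,0,0],
    [1,0,0,15,0,0,0],
    [1,0,0,15,0,0,0],
    [1,0,0,12,0,0,0],
    [1,0,0,7,0,0,0],
    [1,0,0,3.6,0,0,0],
    [1,0,0,0,0,0,0],
  ],
)

```text
time: 30.1
tool_pos: [453.6, -183.1, -7.3]
tcp_rot: [-180.0, -0.0, 84.7]
ft_force: [-0.7, -0.4, 0.1]
finger_gap: 85.6
grip_force: 0.0
```

Emit:
apply_moves(
  steps=[
    [-1,0,0,0,0,0,0],
    [-1,0,0,0,0,0,0],
    [-1,0,0,0,0,0,0],
    [-1,0,0,0,0,0,0],
    [-1,0,0,0,0,0,0],
    [-1,0,0,0,0,0,0],
    [-1,0,0,0,0,0,0],
    [-1,0,0,0,0,0,0],
  ],
)

```text
time: 30.9
tool_pos: [454.3, -183.4, -6.3]
tcp_rot: [180.0, 0.0, 84.7]
ft_force: [-1.0, 0.3, 6.5]
finger_gap: 34.8
grip_force: 29.8
```

```bash
python3 - <<'E'
from m import *
go(642.3,151.5,70,84.7)
E
```

```text
t 30.9 tcp [ 454.3 -183.4   -6.3] [180.    0.   84.7] gap 34.801782980705035 F [-1.   0.3  6.5]
shift before turn [350.9 156.2 -76.3] after turn [350.9 156.2 -76.3] turn units [ 0.01  0.   -0.  ]
```

Emit:
apply_moves(
  steps=[
    [-1,0,0,-8,0,0,0],
    [-1,0,0,-20,0,0,0],
    [-1,0,0,-25,0,0,0],
    [-1,0,0,-22,0,0,0],
    [-1,20,9,0,0,0,0],
    [-1,36,16,0,0,0,0],
    [-1,36,16,0,0,0,0],
    [-1,36,16,0,0,0,0],
  ],
)

```text
time: 31.7
tool_pos: [522.9, -59.8, 68.4]
tcp_rot: [180.0, 0.0, 84.6]
ft_force: [0.5, -0.6, -1.8]
finger_gap: 34.6
grip_force: 30.2
```

Emit:
apply_moves(
  steps=[
    [-1,36,16,0,0,0,0],
    [-1,36,16,0,0,0,0],
    [-1,36,16,0,0,0,0],
    [-1,36,16,0,0,0,0],
    [-1,36,16,0,0,0,0],
    [-1,30,14,0,0,0,0],
    [-1,13,5,0,0,0,0],
    [-1,0,0,0,0,0,0],
  ],
)

```text
time: 32.5
tool_pos: [641.8, 153.5, 67.8]
tcp_rot: [-180.0, -0.0, 84.8]
ft_force: [-0.3, -0.8, -1.9]
finger_gap: 34.1
grip_force: 30.3
```

Emit:
apply_moves(
  steps=[
    [-1,0,0,10,0,0,0],
    [-1,0,0,20,0,0,0],
    [-1,0,0,20,0,0,0],
    [-1,0,0,15,0,0,0],
    [-1,0,0,6,0,0,0],
    [-1,0,0,0,0,0,0],
    [-1,0,0,0,0,0,0],
    [-1,0,0,0,0,0,0],
  ],
)

```text
time: 33.3
tool_pos: [642.9, 151.9, -1.5]
tcp_rot: [179.9, -0.0, 84.7]
ft_force: [0.1, 0.2, -0.8]
finger_gap: 34.1
grip_force: 30.3
```

```bash
python3 - <<'E'
from m import *
go(642.3,151.5,-18,84.7)
from bench import r
s=r.snapshot("side")
cv2.imwrite("pics/p8.png",cv2.resize(s["color"][150:370,150:330],None,fx=2.7,fy=2.7,interpolation=cv2.INTER_CUBIC))
E
```

```text
t 33.3 tcp [642.9 151.9  -1.5] [179.9  -0.   84.7] gap 34.06669369771258 F [ 0.1  0.2 -0.8]
shift before turn [-0.5 -0.6 16.5] after turn [-0.5 -0.5 16.5] turn units [ 0.02 -0.01 -0.01]
```

View pics/p8.png

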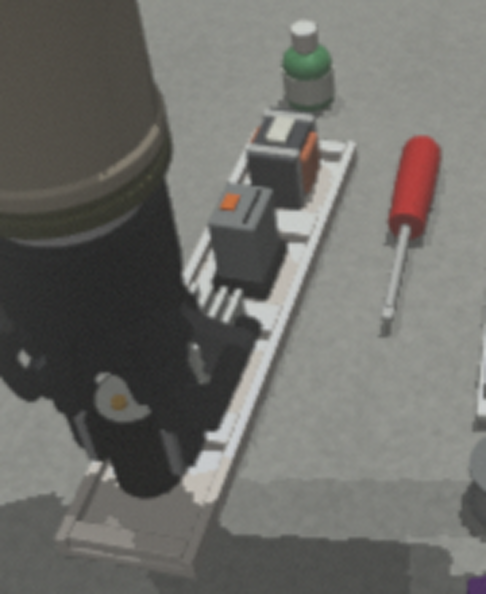

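The transformer at (285,155), the relay at (245,240) and the heatsink behind the gripper all stand in their pockets. The capacitor is upright over the left-end pocket, so I'll lower it.

Emit:
apply_moves(
  steps=[
    [-1,0,0,5,0,0,0],
    [-1,0,0,4,0,0,0],
    [-1,0,0,3,0,0,0],
    [-1,0,0,1.5,0,0,0],
    [-1,0,0,0.6,0,0,0],
    [-1,0,0,0.4,0,0,0],
    [-1,0,0,0,0,0,0],
    [-1,0,0,0,0,0,0],
  ],
)

```text
time: 34.15
tool_pos: [641.9, 151.9, -17.2]
tcp_rot: [180.0, -0.0, 84.7]
ft_force: [-0.4, -0.3, -0.3]
finger_gap: 34.5
grip_force: 30.5
```

Emit:
apply_moves(
  steps=[
    [-1,0,0,0.4,0,0,0],
    [-1,0,0,0.3,0,0,0],
    [-1,0,0,0.3,0,0,0],
    [-1,0,0,0,0,0,0],
    [-1,0,0,0,0,0,0],
    [-1,0,0,0,0,0,0],
    [-1,0,0,0,0,0,0],
    [-1,0,0,0,0,0,0],
  ],
)

```text
time: 34.95
tool_pos: [642.1, 151.9, -17.3]
tcp_rot: [180.0, -0.0, 84.7]
ft_force: [-3.9, -0.3, 8.2]
finger_gap: 34.2
grip_force: 31.1
```

Contact. I'll release, rise and back away from the scene.

Emit:
apply_moves(
  steps=[
    [0.05,0,0,0,0,0,0],
    [0.05,0,0,0,0,0,0],
    [0.5,0,0,0,0,0,0],
    [1,0,0,0,0,0,0],
    [1,0,0,0,0,0,0],
    [1,0,0,-15,0,0,0],
    [1,0,0,-35,0,0,0],
    [1,0,0,-40,0,0,0],
  ],
)

```text
time: 35.75
tool_pos: [640.4, 151.6, 71.8]
tcp_rot: [-179.8, 0.0, 84.7]
ft_force: [0.6, 0.1, 0.4]
finger_gap: 85.2
grip_force: 0.0
```

Emit:
apply_moves(
  steps=[
    [1,20,-20,-10,0,0,0],
    [1,30,-30,0,0,0,0],
    [1,30,-30,0,0,0,0],
    [1,30,-30,0,0,0,0],
    [1,30,-30,0,0,0,0],
    [1,30,-30,0,0,0,0],
    [1,30,-30,0,0,0,0],
    [1,0,0,0,0,0,0],
  ],
)

```text
time: 36.55
tool_pos: [458.1, 373.6, 83.0]
tcp_rot: [-180.0, -0.1, 84.9]
ft_force: [0.6, -1.0, 0.1]
finger_gap: 85.6
grip_force: 0.0
```

```bash
python3 - <<'E'
from m import *
from bench import r
a=r.snapshot("top");b=r.snapshot("side");P=pts(a)
for n,(x,y,z0,z1) in dict(trafo=(620.7,-81.5,40,56),relay=(627.9,-3.8,52,68),sink=(635.1,73.8,43,58),cap=(642.3,151.5,58,75)).items():
    k=(abs(P[...,0]-x)<32)&(abs(P[...,1]-y)<34)&(P[...,2]>z0)&(P[...,2]<z1)
    if k.sum()>20:print(n,k.sum(),np.percentile(P[k][:,2],[5,50,95]).round(1),rect(P[k][:,:2]))
c=np.hstack([cv2.resize(a["color"][110:220,190:430],(400,300)),cv2.resize(b["color"][150:375,150:350],(400,300))])
cv2.imwrite("pics/p9.png",c);print(r.sense()["time"])
E
```

```text
trafo 730 [41.2 47.4 51.2] (array([621.7, -82. ]), array([48.5, 39.1]), 87.3)
relay 470 [56.7 59.2 61.5] (array([627.7,  -3.6]), array([35.8, 28.4]), 84.9)
sink 551 [44.  50.1 52.7] (array([635.2,  73.1]), array([44., 37.]), 83.8)
cap 465 [62.2 65.8 68.9] (array([641.3, 150.6]), array([33.9, 33.8]), 17.0)
36.65
```

View pics/p9.png

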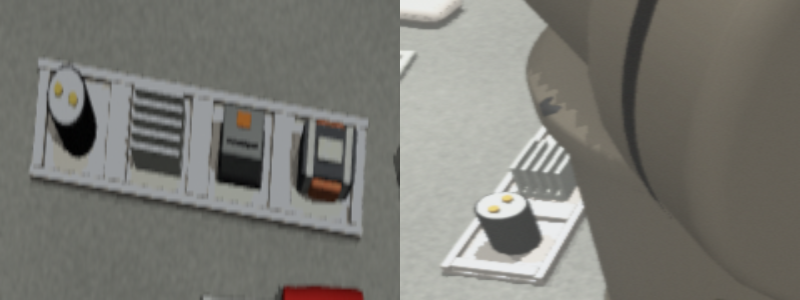

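The picture shows capacitor, heatsink, relay and transformer from left to right in the tray. All four are within 1.5 mm of their pocket centres, with their tops at the right heights for standing flat on the floors.

```bash
python3 -c "
from bench import r
print(r.hand_in())"
```

```text
the job is handed in; nothing more can be done
None
```

All four parts stand upright in the test tray in reverse order (left to right: capacitor, heatsink, relay, transformer), and I handed the job in at about 37 s; no verdict came back.

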